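# Run the vibrating table at the third click

## Task

Switch on the vibrating table's power: turn the red handle on the grey isolator box a quarter turn clockwise until it clicks fully to on, and let go of it. Only then turn the black spring-return knob on the blue box clockwise from zero, counting the clicks, to the third stop and no further, and finish still gripping it there, because it springs back when released. Leave the tools and vessels on the bench where they are.

Things in the scene. Friction and masses are not known exactly. Their poses are not given: they have to be found in the camera images.
- isolator_box: Grey power isolator box, fixed to the table, 114 (its x) x 122 (its y) x 62 high, with a yellow plate on its flat top. Origin: centre of the underside; z up. Its x axis is the line along which the red handle lies when off.
- iso_handle_centre (a point): Centre of the red bar handle of the isolator, on its upright turning axis, 94 above the table. The bar is 62 long, 16 wide and 36 high (from 76 to 112 above the table), on a red disc of radius 34; all beside it above the box top (62) is free. Pinch it across its width from above.
- isolator (a joint): Angle of the isolator handle in rad: 0 = off (bar along the box's x axis, white pointer towards the box's -x), 1.571 = on (a quarter turn clockwise seen from above; bar along the box's y axis, pointer at the green mark towards +y). Both ends are detents and end stops: the handle snaps away from the middle (peak about 0.09 N m) and stays in either when let go. It starts off.
- knob_box: Blue control box of the vibrating table, fixed to the table, 114 (its x) x 122 (its y) x 62 high, with a round metal dial on its flat top. Origin: centre of the underside; z up. Its x axis is the line along which the black knob's bar lies at zero.
- run_bar: Black bar grip of the spring-return intensity knob, turning with it. Origin on the upright turning axis, 68 above the table; its x axis runs along the bar, its pointer (white line) lies towards its -x.
- run_bar_centre (a point): Centre of the black bar grip, on its upright turning axis, 94 above the table. The bar is 44 long, 14 wide and 36 high (from 76 to 112 above the table), on a black disc of radius 24. Pinch it across its width from above.
- run_knob (a joint): Angle of the intensity knob in rad, growing clockwise seen from above: 0 = zero (red dot, where it starts, an end stop, bar along the box's x axis), then five click stops 24 degrees (0.419) apart, each with a black dot on the dial; the third is at 72 degrees (1.257), the fifth is the far end stop. A return spring (0.07 to 0.11 N m) pulls it back to zero from anywhere when let go; the clicks add and take away about 0.05 N m, so turning it needs up to about 0.16 N m.
- hammer_mid (a point): Bystander, to be left alone: hammer, about 260 long, lying flat (mm). Point near its middle.
- trowel_mid (a point): Bystander, to be left alone: steel plastering trowel, 260 long, wooden handle (mm). Point near its middle.
- red_cup_mid (a point): Bystander, to be left alone: red plastic cup, 76 across, 80 high (mm). Point near its middle.
- oval_slab_mid (a point): Bystander, to be left alone: round grey concrete sample, 100 across, 14 thick (mm). Point near its middle.
- jar_mid (a point): Bystander, to be left alone: amber jar, 64 across, 75 high (mm). Point near its middle.
- brush_mid (a point): Bystander, to be left alone: brush, 200 long, lying flat (mm). Point near its middle.
- iso_handle: The red bar handle itself, turning with the isolator. Origin on the turning axis, 68 above the table; its x axis runs along the bar, its white pointer lies towards its -x.
There are look-alikes about, which are no part of the job. There is more than one size of the knob_box; the one meant has the size given above.

How it is judged:
On the way, in this order (a step that is already met when the one before it is completed fails the run):
1. the isolator is fully on and let go, with the knob still at zero (value of joint isolator above 1.42 rad and value of joint run_knob below 0.15 rad and contact force between the fingers and iso_handle below 0.3 N), for 0.2 s.
2. the knob is held by the fingers at the third stop (value of joint run_knob between 1.10664 and 1.40664 rad and contact force between the fingers and run_bar above 2 N and value of joint isolator above 1.42 rad), for 0.4 s.
At the end, for the whole second after the job is handed in: The isolator is on (over 1.42 rad) and not touched; the knob stands still within 0.15 rad of the third stop (1.107 to 1.407 rad) with the fingers bearing on its bar with more than 2 N, through the last second (all of step 2 and velocity of joint run_knob between -0.1 and 0.1 rad/s and contact force between the fingers and iso_handle below 0.3 N); the arm keeps its last pose, push and grip.
It fails at once if the knob is turned while the isolator is not on (value of joint run_knob above 0.2 rad and value of joint isolator below 1.3 rad).
It fails at once if the knob is turned well past the third stop, towards the fourth (value of joint run_knob above 1.48664 rad).
It fails at once if a bystander is shifted by more than 30 mm (distance of any of hammer_mid, trowel_mid, red_cup_mid, oval_slab_mid, jar_mid, brush_mid from where it was at the start of the episode above 0.03 m).
It also fails if it takes over 48 s, if anything falls off the work surface, if the arm or the gripper's body presses on something with over 40 N, if the wrist force passes 120 N, or if a joint passes its speed limit or range.

## Robot

A 7-joint arm with a two-finger parallel gripper is mounted at the origin on the work surface. World frame = base frame: x ahead of the robot, y to its left, z up, the work surface at z = 0. Lengths are in m, angles in rad, forces in N, time in s.
With the tool pointing down it reaches from about 0.4 to 0.875 m from the base axis. Payload 19.3 kg.
Tool frame: the origin (TCP) lies at the very end of the fingers, on their centre line; the grasp point (between the pads) lies 19 mm behind it; z points along the fingers, x is the direction in which the jaws open and shut, and the axes are right-handed (so a half turn about z gives the same grasp; the last joint's range is limited). The gripper opens to 85 mm and grips with 20 to 120 N. Pads are 22 mm wide; open, the fingers measure 114 mm over their backs; the gripper's body (76 mm by 85 mm) begins 54 mm behind the grasp point. The pads swing forward as they close: fully open they stand 13 mm farther back than shut.
Start: joints at [1.198, 0.521, -0.036, 1.599, 0.021, 1.021, -0.113], TCP at [0.186, -0.597, 0.231] pointing down, gripper open.
Joint ranges: [-2.91, 2.91], [-0.3, 2.13], [-1.5, 1.42], [0.17, 2.43], [-1.26, 4.41], [0.16, 1.93], [-2.52, 2.52]. Speed limits (rad/s): [1.89, 1.89, 2.39, 2.39, 3.01, 3.01, 3.01].

## Interface

Orientations are given as [roll, pitch, yaw] about the fixed x, y, z axes, in that order (R = Rz(yaw) Ry(pitch) Rx(roll)).
In Python, from workcell import observe, eyes, job_done gives the robot as it stands. The module is installed in compiled form; this text tells all that it offers.
- The arm moves only by the shell command python3 -m pendant 'ROWS' [FORCE]. ROWS is JSON, a list of rows, each an object of numbers: "dx", "dy", "dz": the shift along the tool's x, y, z in mm; "ax", "ay", "az": the turn, a rotation vector about the tool's x, y, z in degrees; "claw": the finger opening in mm, from 0 to 85.4. A call has 1 to 10 rows; each row is the pose to reach, as a shift and turn from the pose commanded when the call began, along the tool's axes at that moment; what a row does not reach only later rows make up. A row lasts 1/12 s, in which the tool goes at most 41.7 mm and 7.16 degrees, less where a joint would pass 70% of its speed; a pose out of reach is approached as far as the arm can. A call with a gripper value outside its range is refused whole. The fingers move at their own pace and stop on an object; FORCE is the grip in N (left out, the last holds). Time passes only in rows, so rows that repeat a pose let the fingers close. It gives the time, the measured TCP pose, the force and the opening at its end, in the units of the state.
- observe(): the state, without advancing time (a new reading comes with each control period).
- eyes.grab_frame(name): name is "side" or "top" or "wrist"; returns a dict with "image" (420x560x3 uint8, blue, green, red), "fovy" (degrees; the focal length in pixels is half the picture's height over the tangent of half this angle, whatever the lens; pixels are square), "cx", "cy" (the principal point, pixels), "view" (4x4, takes a point from world to camera coordinates). Camera axes: x right, y up, looking along -z (the intrinsics and any distortion apply to the point x, -y, -z); pixel columns grow to the right and rows downward; lengths in m; the calibration is good to about 2 mm. A picture is of the moment at which its call begins. There is no depth.
- job_done(): hands the job in, once; it reports no verdict.
The state is a dict: "clock": time; "qpos": joint angles; "qd": joint speeds; "joint_efforts": joint torques, N m; "position": TCP position; "tool_rot": TCP orientation; "force": force on the tool from outside, world axes, zero at the start; "moment": the same for the moment, N m; "grip_width": finger opening in m.
Only numpy, scipy, OpenCV 4.12 (cv2) and the standard library are available. Lean on these libraries where they do the work, as an engineer would, in place of code of your own. Each camera call takes 0.05 s, during which the arm holds its last target.

## Working session

There is one attempt and no reset: what is moved stays moved. The work goes in short steps, Python scripts to look and compute and a shell command to move; the robot and the scene stay as the last step left them, time stands still between calls to the robot, and variables do not carry over. Pictures are saved under pics/ and viewed, and the job is handed in when it is done.

```bash
mkdir -p pics
cat > h.py <<'E'
import numpy as np, cv2
from workcell import observe, eyes, job_done
def grab(n,fn):
    f=eyes.grab_frame(n); cv2.imwrite('pics/'+fn+'.png',f['image']); 
    import pickle; pickle.dump(f,open('pics/'+fn+'.pkl','wb')); return f
E
python3 - <<'E'
from h import *
print(observe())
for n in ['top','side','wrist']:
    f=grab(n,n+'0'); print(n,{k:v for k,v in f.items() if k!='image'})
E
```

```text
{'clock': 0.0, 'qpos': array([ 1.19779943,  0.52201335, -0.03630739,  1.59999236,  0.02120941,
        1.02109427, -0.1128187 ]), 'qd': array([ 0.0001222 ,  0.00059135, -0.00195428,  0.00090988,  0.00048305,
        0.00017842,  0.00036122]), 'joint_efforts': array([-1.02015381e-04, -9.27101827e+01,  1.97971009e+00, -3.69929659e+01,
        1.79428642e-02,  8.29937373e-03,  2.19975999e-05]), 'position': array([ 0.18622272, -0.59626691,  0.23073197]), 'tool_rot': array([ 3.14149499e+00,  1.11790227e-03, -1.26804088e+00]), 'force': array([ 0.48718845, -0.01318167, -0.64978563]), 'moment': array([-0.0267596 ,  0.03751897,  0.05179956]), 'grip_width': 0.08527929439109894}
top {'fovy': 44.81541028763279, 'cx': 285.2702853808901, 'cy': 216.83135133391517, 'view': array([[ 2.55280100e-04, -9.99853236e-01,  1.71301266e-02,
        -5.27119685e-03],
       [ 9.96483855e-01,  1.68958642e-03,  8.37679710e-02,
        -6.02461205e-01],
       [-8.37846197e-02,  1.70485103e-02,  9.96338038e-01,
        -1.49184116e+00],
       [ 0.00000000e+00,  0.00000000e+00,  0.00000000e+00,
         1.00000000e+00]])}
side {'fovy': 46.90875772589587, 'cx': 278.8200883798233, 'cy': 214.70815820564636, 'view': array([[-0.84223175, -0.53885286,  0.01683073,  0.50211061],
       [ 0.32870766, -0.4885273 ,  0.80826502, -0.26039242],
       [-0.42731365,  0.68627886,  0.58857827, -1.2123391 ],
       [ 0.        ,  0.        ,  0.        ,  1.        ]])}
wrist {'fovy': 65.53169734276757, 'cx': 281.2614227384539, 'cy': 210.09110474734211, 'view': array([[ 2.96930552e-01, -9.54898888e-01, -6.00111601e-04,
        -6.24892578e-01],
       [ 9.13642408e-01,  2.84284265e-01, -2.90585627e-01,
         3.73322058e-02],
       [ 2.77650494e-01,  8.57354633e-02,  9.56848804e-01,
        -3.78909803e-01],
       [ 0.00000000e+00,  0.00000000e+00,  0.00000000e+00,
         1.00000000e+00]])}
```

View pics/top0.png

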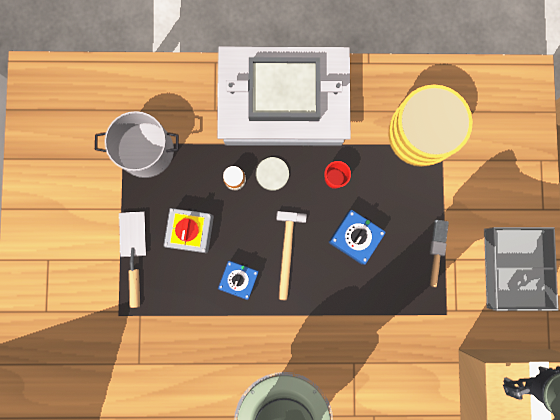

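View pics/side0.png

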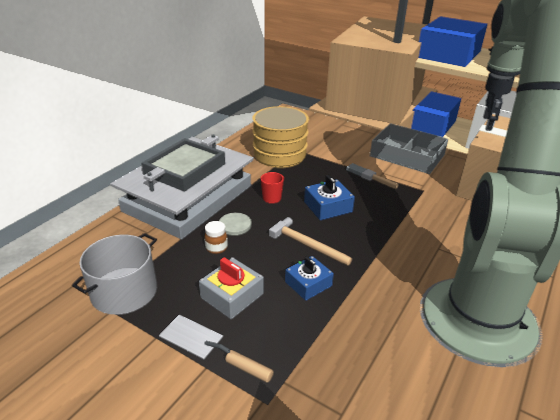

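The scene from the top: the isolator is at about (188,230). There are two blue boxes, a large one at (358,236) and a small one at (238,280). I'll measure both and enlarge them.

Run:
```python
import cv2,numpy as np
im=cv2.imread('pics/top0.png')
def c(x,y,r,s): return cv2.resize(im[y-r:y+r,x-r:x+r],None,fx=s,fy=s,interpolation=cv2.INTER_CUBIC)
cv2.imwrite('pics/c1.png',np.hstack([c(188,230,32,6),c(358,236,32,6)]))
cv2.imwrite('pics/c2.png',c(238,280,32,6))
```

```text
(no output)
```

View pics/c1.png

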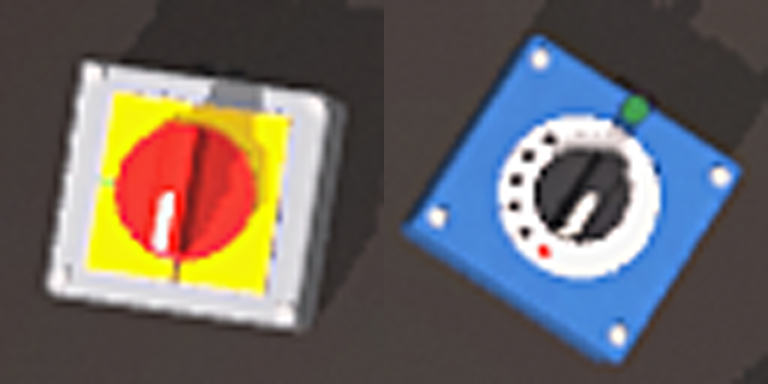

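View pics/c2.png

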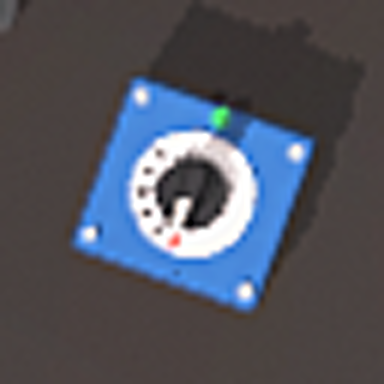

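```bash
cat >> h.py <<'E'
import pickle
def px2w(f,u,v,z):
    fl=210/np.tan(np.radians(f['fovy']/2)); V=f['view']; R=V[:3,:3];c=-R.T@V[:3,3]
    d=R.T@np.array([(u-f['cx'])/fl,-(v-f['cy'])/fl,-1]); return (c+d*(z-c[2])/d[2])
def w2px(f,p):
    fl=210/np.tan(np.radians(f['fovy']/2)); V=f['view']; q=V[:3,:3]@np.array(p)+V[:3,3]
    return f['cx']+fl*q[0]/-q[2], f['cy']-fl*q[1]/-q[2]
def load(n): return pickle.load(open('pics/'+n+'.pkl','rb'))
E
python3 - <<'E'
from h import *
f=load('top0')
for nm,o,pts,z in [('iso',(156,198),[(82,62),(332,97),(300,325),(50,290)],.062),
 ('isodisc',(156,198),[(185,190)],.076),
 ('kscrew',(326,204),[(156,58),(336,177),(234,334),(53,216)],.062),
 ('kcorn',(326,204),[(149,35),(358,168),(233,352),(22,225)],.062),
 ('kdial',(326,204),[(195,195)],.064),('kdisc',(326,204),[(197,195)],.076),
 ('small',(206,248),[(135,80),(314,140),(252,310),(77,243)],.062)]:
    P=np.array([px2w(f,o[0]+u/6-.4,o[1]+v/6-.4,z) for u,v in pts]); print(nm,P.mean(0).round(4))
    if len(P)>1:
        e=np.diff(np.vstack([P,P[:1]]),axis=0)
        print(' len',np.linalg.norm(e,axis=1).round(4),'ang',np.degrees(np.arctan2(e[:,1],e[:,0])).round(1))
E
```

```text
iso [0.5613 0.2788 0.062 ]
 len [0.1219 0.1109 0.1211 0.1108] ang [-97.9 172.8  82.1  -6.8]
isodisc [0.562  0.2792 0.076 ]
kscrew [ 0.5431 -0.2155  0.062 ]
 len [0.1043 0.0912 0.1039 0.092 ] ang [-123.6  146.3   56.9  -33.5]
kcorn [ 0.5437 -0.2135  0.062 ]
 len [0.1198 0.1083 0.1184 0.1115] ang [-122.6  145.1   58.9  -34.1]
kdial [ 0.5435 -0.2153  0.064 ]
kdisc [ 0.5429 -0.2144  0.076 ]
small [0.4177 0.1316 0.062 ]
 len [0.0906 0.0858 0.0895 0.0821] ang [-108.4  160.1   69.2  -19.1]
```

The large blue box measures 119 x 110 mm, which matches 122 x 114. The small one, about 90 x 84 mm, is the look-alike. The isolator is at (0.561, 0.279) with its x axis at yaw -7.2°. The knob is at (0.543, -0.215) with its x axis at about -33.7°.

```bash
cat >> h.py <<'E'
from scipy.spatial.transform import Rotation as Ro
def delta(p,yaw):
    s=observe(); R=Ro.from_euler('xyz',s['tool_rot']); T=Ro.from_euler('xyz',[np.pi,0,np.radians(yaw)])
    d=R.inv().apply(np.array(p)-s['position'])*1000; r=(R.inv()*T).as_rotvec(degrees=True)
    print('t',round(s['clock'],2),'pos',s['position'].round(4),'rpy',np.degrees(s['tool_rot']).round(2),'d',d.round(1),'rot',r.round(2),'F',s['force'].round(1),'M',s['moment'].round(2),'w',round(s['grip_width'],4),'q',s['qpos'].round(2))
E
python3 -c "
from h import *
delta([.53,-.2,.24],-20)
delta([.53,.1,.24],30)"
```

```text
t 0.15 pos [ 0.1862 -0.5964  0.2309] rpy [ 1.800e+02  5.000e-02 -7.265e+01] d [-275.9 -446.3   -8.9] rot [-2.000e-02  5.000e-02 -5.265e+01] F [-0.1  0.2  1.2] M [-0.01 -0.04 -0.  ] w 0.0849 q [ 1.2   0.52 -0.04  1.6   0.02  1.02 -0.11]
t 0.15 pos [ 0.1862 -0.5964  0.2309] rpy [ 1.800e+02  5.000e-02 -7.265e+01] d [-562.2 -535.7   -8.7] rot [-4.0000e-02  4.0000e-02 -1.0265e+02] F [-0.1  0.2  1.2] M [-0.01 -0.04 -0.  ] w 0.0849 q [ 1.2   0.52 -0.04  1.6   0.02  1.02 -0.11]
```

```bash
python3 -m pendant '[{"dx":-276,"dy":-446,"dz":-9,"az":-52.6},{"dx":-276,"dy":-446,"dz":-9,"az":-52.6},{"dx":-276,"dy":-446,"dz":-9,"az":-52.6},{"dx":-276,"dy":-446,"dz":-9,"az":-52.6},{"dx":-276,"dy":-446,"dz":-9,"az":-52.6},{"dx":-276,"dy":-446,"dz":-9,"az":-52.6},{"dx":-276,"dy":-446,"dz":-9,"az":-52.6},{"dx":-276,"dy":-446,"dz":-9,"az":-52.6},{"dx":-276,"dy":-446,"dz":-9,"az":-52.6},{"dx":-276,"dy":-446,"dz":-9,"az":-52.6}]'
python3 -c "
from h import *
delta([.561,.279,.2],82.8)"
```

```text
t 0.15 pos [ 0.1862 -0.5964  0.2309] rpy [ 1.800e+02  5.000e-02 -7.265e+01] d [-723.8 -618.7   31.4] rot [-6.0000e-02  2.0000e-02 -1.5545e+02] F [-0.1  0.2  1.2] M [-0.01 -0.04 -0.  ] w 0.0849 q [ 1.2   0.52 -0.04  1.6   0.02  1.02 -0.11]schema error: expected keys dx, dy, dz, ax, ay, az, claw
```

```bash
python3 -m pendant '[{"dx":-276,"dy":-446,"dz":-9,"ax":0,"ay":0,"az":-52.6,"claw":85},{"dx":-276,"dy":-446,"dz":-9,"ax":0,"ay":0,"az":-52.6,"claw":85},{"dx":-276,"dy":-446,"dz":-9,"ax":0,"ay":0,"az":-52.6,"claw":85},{"dx":-276,"dy":-446,"dz":-9,"ax":0,"ay":0,"az":-52.6,"claw":85},{"dx":-276,"dy":-446,"dz":-9,"ax":0,"ay":0,"az":-52.6,"claw":85},{"dx":-276,"dy":-446,"dz":-9,"ax":0,"ay":0,"az":-52.6,"claw":85},{"dx":-276,"dy":-446,"dz":-9,"ax":0,"ay":0,"az":-52.6,"claw":85},{"dx":-276,"dy":-446,"dz":-9,"ax":0,"ay":0,"az":-52.6,"claw":85},{"dx":-276,"dy":-446,"dz":-9,"ax":0,"ay":0,"az":-52.6,"claw":85},{"dx":-276,"dy":-446,"dz":-9,"ax":0,"ay":0,"az":-52.6,"claw":85}]'
python3 -c "
from h import *
delta([.561,.279,.23],82.8)"
```

```text
clock: 0.98
position: [0.4599, -0.28, 0.2385]
tool_rot: [3.142, 0.0, -0.35]
force: [0.1, -0.3, -0.3]
grip_width: 0.0849
t 0.98 pos [ 0.4599 -0.28    0.2385] rpy [180.     0.   -20.05] d [ -96.8 -559.8    8.5] rot [  -0.      0.   -102.85] F [ 0.1 -0.3 -0.3] M [-0.02 -0.04 -0.03] w 0.0849 q [ 0.71  0.39 -0.36  1.81  0.17  0.97 -0.07]
```

```bash
python3 -m pendant '[{"dx":-97,"dy":-560,"dz":8,"ax":0,"ay":0,"az":-102.8,"claw":85},{"dx":-97,"dy":-560,"dz":8,"ax":0,"ay":0,"az":-102.8,"claw":85},{"dx":-97,"dy":-560,"dz":8,"ax":0,"ay":0,"az":-102.8,"claw":85},{"dx":-97,"dy":-560,"dz":8,"ax":0,"ay":0,"az":-102.8,"claw":85},{"dx":-97,"dy":-560,"dz":8,"ax":0,"ay":0,"az":-102.8,"claw":85},{"dx":-97,"dy":-560,"dz":8,"ax":0,"ay":0,"az":-102.8,"claw":85},{"dx":-97,"dy":-560,"dz":8,"ax":0,"ay":0,"az":-102.8,"claw":85},{"dx":-97,"dy":-560,"dz":8,"ax":0,"ay":0,"az":-102.8,"claw":85},{"dx":-97,"dy":-560,"dz":8,"ax":0,"ay":0,"az":-102.8,"claw":85},{"dx":-97,"dy":-560,"dz":8,"ax":0,"ay":0,"az":-102.8,"claw":85}]'
python3 -c "
from h import *
delta([.561,.279,.23],82.8)"
```

```text
clock: 1.82
position: [0.5331, 0.1301, 0.2326]
tool_rot: [3.141, 0.0, 0.906]
force: [1.5, -0.8, -0.2]
grip_width: 0.0851
t 1.82 pos [0.5331 0.1301 0.2326] rpy [1.7999e+02 1.0000e-02 5.1890e+01] d [134.4 -69.9   2.6] rot [ 1.000e-02  1.000e-02 -3.091e+01] F [ 1.5 -0.8 -0.2] M [-0.05 -0.03  0.02] w 0.0851 q [ 0.19  0.48 -0.74  1.77  0.38  1.03  0.22]
```

```bash
python3 -m pendant '[{"dx":134,"dy":-70,"dz":3,"ax":0,"ay":0,"az":-30.9,"claw":85},{"dx":134,"dy":-70,"dz":3,"ax":0,"ay":0,"az":-30.9,"claw":85},{"dx":134,"dy":-70,"dz":3,"ax":0,"ay":0,"az":-30.9,"claw":85},{"dx":134,"dy":-70,"dz":3,"ax":0,"ay":0,"az":-30.9,"claw":85},{"dx":134,"dy":-70,"dz":3,"ax":0,"ay":0,"az":-30.9,"claw":85},{"dx":134,"dy":-70,"dz":3,"ax":0,"ay":0,"az":-30.9,"claw":85},{"dx":134,"dy":-70,"dz":3,"ax":0,"ay":0,"az":-30.9,"claw":85}]'
python3 -c "
from h import *
delta([.561,.279,.13],82.8)
f=grab('wrist','w1'); 
print(w2px(f,[.5615,.279,.112]))
"
```

```text
clock: 2.4
position: [0.5615, 0.2762, 0.2291]
tool_rot: [-3.141, 0.001, 1.437]
force: [0.1, 0.5, 0.1]
grip_width: 0.085
t 2.4 pos [0.5615 0.2762 0.2291] rpy [-1.7996e+02  4.0000e-02  8.2340e+01] d [ 2.7 -0.8 99.1] rot [-0.04  0.04 -0.46] F [0.1 0.5 0.1] M [ 0.01  0.01 -0.04] w 0.085 q [-0.02  0.65 -0.84  1.57  0.51  1.16  0.47]
(np.float64(285.52726772665346), np.float64(204.6047260200098))
```

View pics/w1.png

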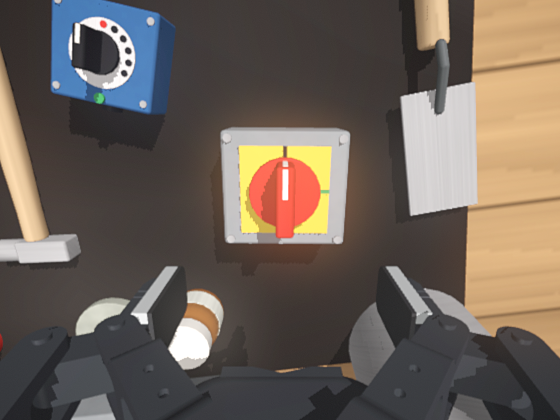

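```bash
python3 - <<'E'
from h import *
f=load('w1')
P=np.array([px2w(f,u,v,.062) for u,v in [(227,137),(343,135),(337,239),(231,239)]]);print(P.round(4),P.mean(0))
a=px2w(f,285.5,161,.112);b=px2w(f,285.5,238,.112);print(a,b,(a+b)/2,np.linalg.norm(a-b),np.degrees(np.arctan2(*(b-a)[[1,0]])))
e=P[2]-P[1]+P[3]-P[0];print(np.degrees(np.arctan2(e[1],e[0])))
E
cat > /dev/null; python3 -c "
import cv2
im=cv2.imread('pics/w1.png');cv2.imwrite('pics/w1c.png',cv2.resize(im[120:250,215:355],None,fx=4,fy=4,interpolation=2))"
```

```text
[[0.5037 0.2324 0.062 ]
 [0.5164 0.3392 0.062 ]
 [0.6187 0.3248 0.062 ]
 [0.6043 0.2179 0.062 ]] [0.5607708  0.27859867 0.062     ]
[0.52580471 0.28368768 0.112     ] [0.59083219 0.27510656 0.112     ] [0.55831845 0.27939712 0.112     ] 0.06559122369667224 -7.517397648301199
-8.085813683582286
```

View pics/w1c.png

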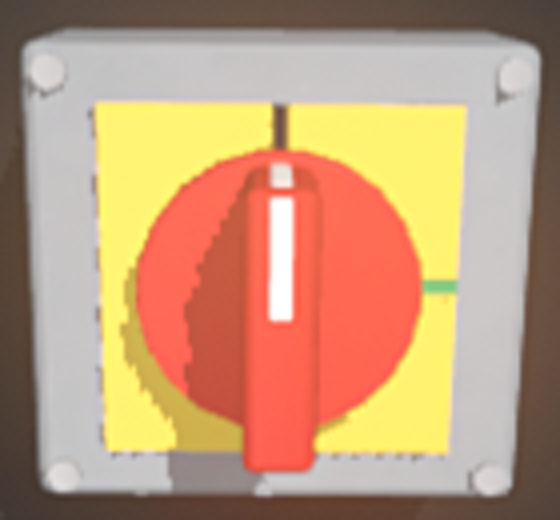

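The wrist crop confirms the handle centre at about (0.561, 0.279), bar yaw about -7.6°, with the green mark on its clockwise side. Descending.

```bash
python3 -m pendant '[{"dx":2.8,"dy":-0.5,"dz":40,"ax":0,"ay":0,"az":0,"claw":85},{"dx":2.8,"dy":-0.5,"dz":80,"ax":0,"ay":0,"az":0,"claw":85},{"dx":2.8,"dy":-0.5,"dz":115,"ax":0,"ay":0,"az":0,"claw":60},{"dx":2.8,"dy":-0.5,"dz":135,"ax":0,"ay":0,"az":0,"claw":50},{"dx":2.8,"dy":-0.5,"dz":146,"ax":0,"ay":0,"az":0,"claw":45},{"dx":2.8,"dy":-0.5,"dz":146,"ax":0,"ay":0,"az":0,"claw":45},{"dx":2.8,"dy":-0.5,"dz":146,"ax":0,"ay":0,"az":0,"claw":45}]' 40
python3 -c "
from h import *
delta([.561,.279,.083],82.4)
f=grab('wrist','w2');f=grab('side','s2') 
"
```

```text
clock: 3.03
position: [0.5619, 0.2794, 0.0845]
tool_rot: [3.141, -0.0, 1.438]
force: [-0.5, 0.3, 1.1]
grip_width: 0.0448
t 3.03 pos [0.5619 0.2794 0.0845] rpy [ 1.7997e+02 -2.0000e-02  8.2380e+01] d [-0.5 -0.8  1.5] rot [ 0.03 -0.02 -0.02] F [-0.5  0.3  1.1] M [-0.02 -0.   -0.04] w 0.0448 q [-0.08  0.81 -0.74  1.68  0.66  0.92  0.36]
```

View pics/w2.png

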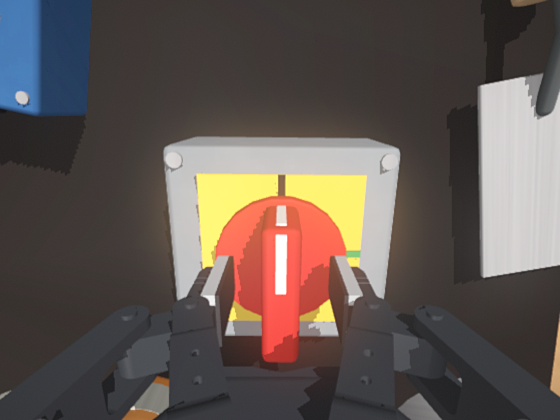

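View pics/s2.png

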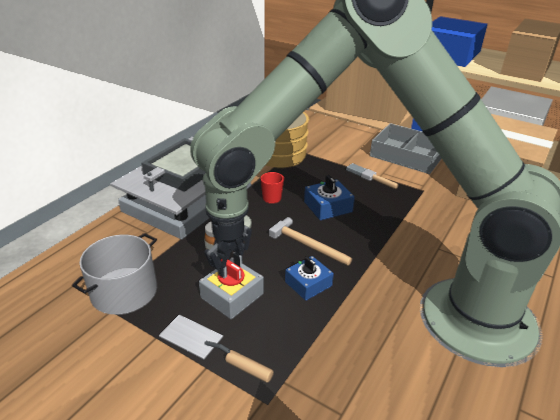

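The fingers straddle the bar, with the pads at columns 222 and 342 and the bar at 281. Closing.

```bash
python3 -m pendant '[{"dx":0,"dy":-0.5,"dz":0,"ax":0,"ay":0,"az":0,"claw":5},{"dx":0,"dy":-0.5,"dz":0,"ax":0,"ay":0,"az":0,"claw":5},{"dx":0,"dy":-0.5,"dz":0,"ax":0,"ay":0,"az":0,"claw":5},{"dx":0,"dy":-0.5,"dz":0,"ax":0,"ay":0,"az":0,"claw":5},{"dx":0,"dy":-0.5,"dz":0,"ax":0,"ay":0,"az":0,"claw":5},{"dx":0,"dy":-0.5,"dz":0,"ax":0,"ay":0,"az":0,"claw":5}]' 50
python3 -c "
from h import *
delta([.561,.279,.083],82.4)
"
```

```text
clock: 3.63
position: [0.5613, 0.2793, 0.0847]
tool_rot: [3.141, 0.001, 1.438]
force: [-2.5, -5.8, 13.7]
grip_width: 0.0153
t 3.63 pos [0.5613 0.2793 0.0847] rpy [1.7994e+02 3.0000e-02 8.2410e+01] d [-0.3 -0.3  1.7] rot [0.06 0.03 0.01] F [-2.5 -5.8 13.7] M [-1.18  0.77 -0.28] w 0.0153 q [-0.08  0.81 -0.74  1.68  0.66  0.92  0.36]
```

```bash
python3 -m pendant '[{"dx":0,"dy":0,"dz":-1,"ax":0,"ay":0,"az":6,"claw":5},{"dx":0,"dy":0,"dz":-1,"ax":0,"ay":0,"az":12,"claw":5},{"dx":0,"dy":0,"dz":-1,"ax":0,"ay":0,"az":18,"claw":5},{"dx":0,"dy":0,"dz":-1,"ax":0,"ay":0,"az":24,"claw":5},{"dx":0,"dy":0,"dz":-1,"ax":0,"ay":0,"az":30,"claw":5},{"dx":0,"dy":0,"dz":-1,"ax":0,"ay":0,"az":36,"claw":5},{"dx":0,"dy":0,"dz":-1,"ax":0,"ay":0,"az":42,"claw":5},{"dx":0,"dy":0,"dz":-1,"ax":0,"ay":0,"az":48,"claw":5},{"dx":0,"dy":0,"dz":-1,"ax":0,"ay":0,"az":54,"claw":5},{"dx":0,"dy":0,"dz":-1,"ax":0,"ay":0,"az":60,"claw":5}]'
python3 -c "
from h import *
delta([.561,.279,.083],-7.6)
"
```

```text
clock: 4.47
position: [0.5615, 0.2794, 0.0849]
tool_rot: [3.141, -0.001, 0.387]
force: [3.2, -0.9, -5.4]
grip_width: 0.0152
t 4.47 pos [0.5615 0.2794 0.0849] rpy [ 1.7998e+02 -5.0000e-02  2.2150e+01] d [-0.6  0.2  1.9] rot [ 0.   -0.06 29.75] F [ 3.2 -0.9 -5.4] M [-0.21 -0.73 -0.01] w 0.0152 q [-0.23  0.74 -0.49  1.69  0.45  0.83 -0.54]
```

Now the rest, with a couple of degrees extra against the end stop.

```bash
python3 -m pendant '[{"dx":0,"dy":0,"dz":0,"ax":0,"ay":0,"az":6,"claw":5},{"dx":0,"dy":0,"dz":0,"ax":0,"ay":0,"az":12,"claw":5},{"dx":0,"dy":0,"dz":0,"ax":0,"ay":0,"az":18,"claw":5},{"dx":0,"dy":0,"dz":0,"ax":0,"ay":0,"az":24,"claw":5},{"dx":0,"dy":0,"dz":0,"ax":0,"ay":0,"az":28,"claw":5},{"dx":0,"dy":0,"dz":0,"ax":0,"ay":0,"az":31,"claw":5},{"dx":0,"dy":0,"dz":0,"ax":0,"ay":0,"az":31,"claw":5}]'
python3 -c "
from h import *
delta([.561,.279,.083],-7.6)
f=grab('wrist','w3')
"
```

```text
clock: 5.05
position: [0.5616, 0.2794, 0.0849]
tool_rot: [3.142, -0.002, -0.152]
force: [5.2, -1.9, -5.7]
grip_width: 0.0153
t 5.05 pos [0.5616 0.2794 0.0849] rpy [ 1.80e+02 -9.00e-02 -8.72e+00] d [-0.5  0.5  1.9] rot [ 0.   -0.09 -1.12] F [ 5.2 -1.9 -5.7] M [-0.47 -1.27  0.67] w 0.0153 q [-0.32  0.72 -0.36  1.69  0.33  0.79 -0.98]
```

View pics/w3.png

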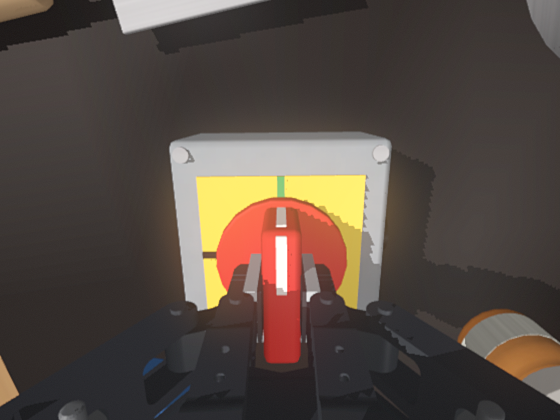

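The pointer is at the green mark (281,185), and the 0.67 N m reading shows the handle against its stop. Opening and rising.

```bash
python3 -m pendant '[{"dx":0,"dy":0,"dz":0,"ax":0,"ay":0,"az":-1,"claw":50},{"dx":0,"dy":0,"dz":0,"ax":0,"ay":0,"az":-1,"claw":50},{"dx":0,"dy":0,"dz":0,"ax":0,"ay":0,"az":-1,"claw":50},{"dx":0,"dy":0,"dz":0,"ax":0,"ay":0,"az":-1,"claw":50},{"dx":0,"dy":0,"dz":-30,"ax":0,"ay":0,"az":-1,"claw":50},{"dx":0,"dy":0,"dz":-70,"ax":0,"ay":0,"az":-1,"claw":50},{"dx":0,"dy":0,"dz":-110,"ax":0,"ay":0,"az":-1,"claw":80},{"dx":0,"dy":0,"dz":-140,"ax":0,"ay":0,"az":-1,"claw":80},{"dx":0,"dy":0,"dz":-140,"ax":0,"ay":0,"az":-1,"claw":80}]'
python3 -c "
from h import *
f=grab('wrist','w4')
delta([.5,.0,.22],25)
delta([.543,-.2145,.22],56.3)
"
```

```text
clock: 5.85
position: [0.5628, 0.2812, 0.2312]
tool_rot: [-3.136, -0.007, -0.132]
force: [0.9, 1.5, 0.7]
grip_width: 0.0799
t 5.9 pos [0.5621 0.2805 0.228 ] rpy [-179.82   -0.25   -7.55] d [-24.7 286.2   7. ] rot [ -0.1   -0.29 -32.55] F [ 0.1 -0.2 -0.8] M [0.02 0.03 0.  ] w 0.0801 q [-0.28  0.55 -0.42  1.58  0.25  1.05 -0.9 ]
t 5.9 pos [0.5621 0.2805 0.228 ] rpy [-179.82   -0.25   -7.55] d [ 46.2 493.2   6.7] rot [-2.000e-02 -3.200e-01 -6.385e+01] F [ 0.1 -0.2 -0.8] M [0.02 0.03 0.  ] w 0.0801 q [-0.28  0.55 -0.42  1.58  0.25  1.05 -0.9 ]
```

View pics/w4.png

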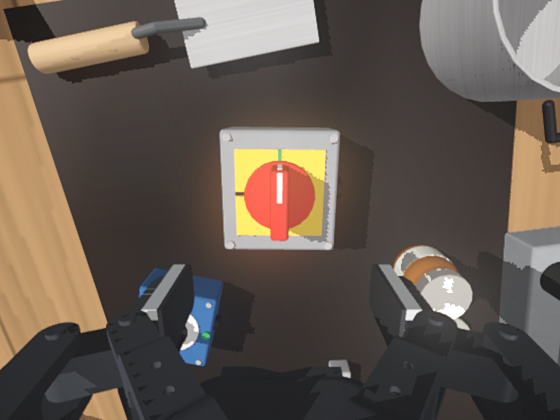

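The isolator pointer at (280,175) is in line with the green mark, and the handle is released. Moving over to the large blue box.

```bash
python3 -m pendant '[{"dx":46,"dy":493,"dz":6,"ax":0,"ay":-0.3,"az":-63.8,"claw":80},{"dx":46,"dy":493,"dz":6,"ax":0,"ay":-0.3,"az":-63.8,"claw":80},{"dx":46,"dy":493,"dz":6,"ax":0,"ay":-0.3,"az":-63.8,"claw":80},{"dx":46,"dy":493,"dz":6,"ax":0,"ay":-0.3,"az":-63.8,"claw":80},{"dx":46,"dy":493,"dz":6,"ax":0,"ay":-0.3,"az":-63.8,"claw":80},{"dx":46,"dy":493,"dz":6,"ax":0,"ay":-0.3,"az":-63.8,"claw":80},{"dx":46,"dy":493,"dz":6,"ax":0,"ay":-0.3,"az":-63.8,"claw":80},{"dx":46,"dy":493,"dz":6,"ax":0,"ay":-0.3,"az":-63.8,"claw":80},{"dx":46,"dy":493,"dz":6,"ax":0,"ay":-0.3,"az":-63.8,"claw":80},{"dx":46,"dy":493,"dz":6,"ax":0,"ay":-0.3,"az":-63.8,"claw":80}]'
python3 -c "
from h import *
delta([.543,-.2145,.22],56.3)
"
```

```text
clock: 6.73
position: [0.5449, -0.1227, 0.2189]
tool_rot: [-3.138, 0.004, 0.99]
force: [1.6, -0.2, -0.2]
grip_width: 0.0801
t 6.73 pos [ 0.5449 -0.1227  0.2189] rpy [-179.78    0.24   56.72] d [-77.8  48.8  -0.9] rot [-0.22  0.24  0.42] F [ 1.6 -0.2 -0.2] M [ 0.02 -0.1   0.04] w 0.0801 q [ 0.57  0.5  -0.64  1.76  0.34  1.    0.79]
```

```bash
python3 -m pendant '[{"dx":-78,"dy":49,"dz":0,"ax":-0.2,"ay":0.2,"az":0,"claw":80},{"dx":-78,"dy":49,"dz":0,"ax":-0.2,"ay":0.2,"az":0,"claw":80},{"dx":-78,"dy":49,"dz":0,"ax":-0.2,"ay":0.2,"az":0,"claw":80},{"dx":-78,"dy":49,"dz":0,"ax":-0.2,"ay":0.2,"az":0,"claw":80},{"dx":-78,"dy":49,"dz":0,"ax":-0.2,"ay":0.2,"az":0,"claw":80}]'
python3 -c "
from h import *
delta([.543,-.2145,.22],56.3)
f=grab('wrist','w5');im=f['image']
print(w2px(f,[.543,-.2145,.112]))
cv2.imwrite('pics/w5c.png',cv2.resize(im[120:260,205:365],None,fx=4,fy=4,interpolation=2))
"
```

```text
clock: 7.15
position: [0.5427, -0.2134, 0.2191]
tool_rot: [-3.141, 0.001, 0.981]
force: [-0.3, 0.2, -0.7]
grip_width: 0.08
t 7.15 pos [ 0.5427 -0.2134  0.2191] rpy [-1.7997e+02  3.0000e-02  5.6200e+01] d [-0.8  0.9 -0.9] rot [-0.03  0.03 -0.1 ] F [-0.3  0.2 -0.7] M [ 0.07  0.   -0.01] w 0.08 q [ 0.7   0.53 -0.61  1.7   0.35  1.02  0.95]
(np.float64(281.2803445683644), np.float64(209.1705343480856))
```

View pics/w5.png

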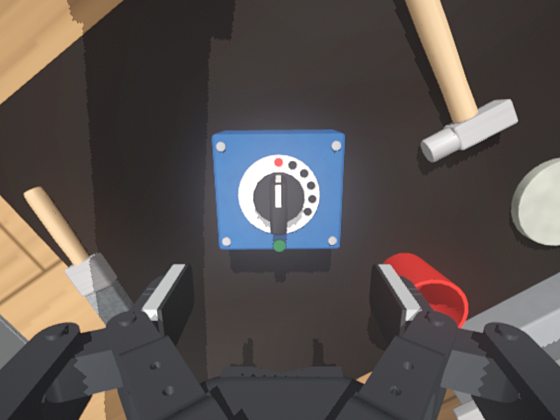

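View pics/w5c.png

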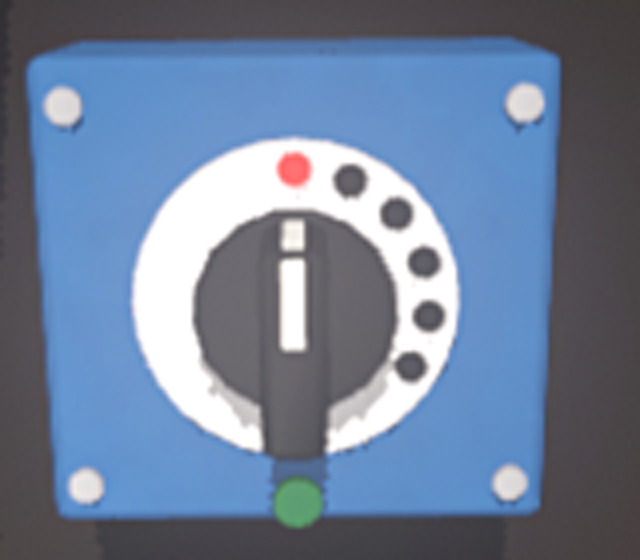

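Run:
```python
from h import *
f=load('w5')
g=lambda u,v,z: px2w(f,u/4+205-.4,v/4+120-.4,z)
P=np.array([g(u,v,.062) for u,v in [(63,105),(524,102),(509,482),(85,485)]]);print(P.mean(0).round(4))
for i in range(4): d=P[(i+1)%4]-P[i]; print(np.linalg.norm(d).round(4),np.degrees(np.arctan2(d[1],d[0])).round(1))
a=g(293,256,.112);b=g(296,457,.112);print((a+b)/2,np.linalg.norm(a-b),np.degrees(np.arctan2(*(b-a)[[1,0]])))
c=g(296,355,.112); print(c)
```

```text
[ 0.5423 -0.2174  0.062 ]
0.1042 56.5
0.0923 -33.4
0.1045 -123.4
0.0924 146.4
[ 0.54174192 -0.21658283  0.112     ] 0.04183033035740833 -33.20899993048971
[ 0.54124305 -0.2158937   0.112     ]
```

The red dot at crop (293,168) is zero, and the bar is aligned with it. The knob centre is (0.542, -0.2165), bar yaw -33.4°, and the 36 mm x 36 mm side details fit the large box. Descending.

```bash
python3 -m pendant '[{"dx":-2.8,"dy":1,"dz":35,"ax":0,"ay":0,"az":-0.3,"claw":80},{"dx":-2.8,"dy":1,"dz":70,"ax":0,"ay":0,"az":-0.3,"claw":60},{"dx":-2.8,"dy":1,"dz":105,"ax":0,"ay":0,"az":-0.3,"claw":50},{"dx":-2.8,"dy":1,"dz":125,"ax":0,"ay":0,"az":-0.3,"claw":45},{"dx":-2.8,"dy":1,"dz":134,"ax":0,"ay":0,"az":-0.3,"claw":45},{"dx":-2.8,"dy":1,"dz":134,"ax":0,"ay":0,"az":-0.3,"claw":45},{"dx":-2.8,"dy":1,"dz":134,"ax":0,"ay":0,"az":-0.3,"claw":45}]' 40
python3 -c "
from h import *
delta([.542,-.2165,.084],56.6)
f=grab('wrist','w6')
"
```

```text
clock: 7.78
position: [0.5431, -0.2154, 0.0867]
tool_rot: [3.14, 0.0, 0.989]
force: [0.1, 0.1, 0.3]
grip_width: 0.0449
t 7.78 pos [ 0.5431 -0.2154  0.0867] rpy [1.7993e+02 1.0000e-02 5.6640e+01] d [-1.5 -0.3  2.7] rot [0.07 0.01 0.04] F [0.1 0.1 0.3] M [ 0.04 -0.02 -0.02] w 0.0449 q [ 0.64  0.7  -0.53  1.8   0.48  0.77  0.85]
```

View pics/w6.png

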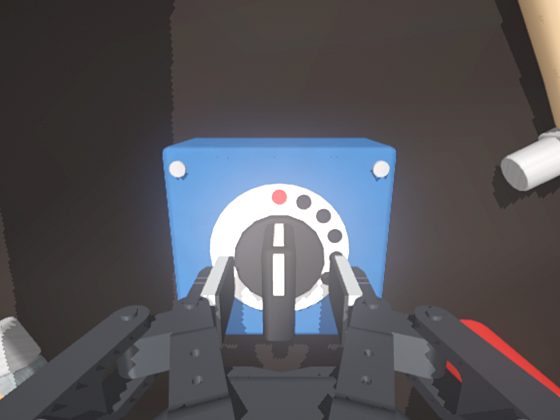

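The bar (col 279) sits about 1.3 mm towards -x of the jaw centre (282). Correct that and close.

```bash
python3 -m pendant '[{"dx":-1.4,"dy":0,"dz":1.5,"ax":0,"ay":0,"az":0,"claw":40},{"dx":-1.4,"dy":0,"dz":1.5,"ax":0,"ay":0,"az":0,"claw":25},{"dx":-1.4,"dy":0,"dz":1.5,"ax":0,"ay":0,"az":0,"claw":5},{"dx":-1.4,"dy":0,"dz":1.5,"ax":0,"ay":0,"az":0,"claw":5},{"dx":-1.4,"dy":0,"dz":1.5,"ax":0,"ay":0,"az":0,"claw":5},{"dx":-1.4,"dy":0,"dz":1.5,"ax":0,"ay":0,"az":0,"claw":5},{"dx":-1.4,"dy":0,"dz":1.5,"ax":0,"ay":0,"az":0,"claw":5}]' 50
python3 -c "
from h import *
delta([.542,-.2165,.084],-15.4)
"
```

```text
clock: 8.42
position: [0.5427, -0.2169, 0.0855]
tool_rot: [3.139, -0.001, 0.988]
force: [0.6, 4.8, 9.1]
grip_width: 0.0135
t 8.42 pos [ 0.5427 -0.2169  0.0855] rpy [ 1.7986e+02 -3.0000e-02  5.6600e+01] d [-0.1 -0.8  1.5] rot [ 0.1  -0.12 72.  ] F [0.6 4.8 9.1] M [ 0.8  -0.1   0.07] w 0.0135 q [ 0.65  0.7  -0.53  1.8   0.48  0.77  0.85]
```

Gripped at 13.5 mm, which fits the 14 mm bar. Turning gently: first call to 48°, stops at 24 and 48.

```bash
python3 -m pendant '[{"dx":0,"dy":0,"dz":-0.5,"ax":0,"ay":0,"az":5,"claw":5},{"dx":0,"dy":0,"dz":-0.5,"ax":0,"ay":0,"az":10,"claw":5},{"dx":0,"dy":0,"dz":-0.5,"ax":0,"ay":0,"az":15,"claw":5},{"dx":0,"dy":0,"dz":-0.5,"ax":0,"ay":0,"az":20,"claw":5},{"dx":0,"dy":0,"dz":-0.5,"ax":0,"ay":0,"az":24,"claw":5},{"dx":0,"dy":0,"dz":-0.5,"ax":0,"ay":0,"az":29,"claw":5},{"dx":0,"dy":0,"dz":-0.5,"ax":0,"ay":0,"az":34,"claw":5},{"dx":0,"dy":0,"dz":-0.5,"ax":0,"ay":0,"az":39,"claw":5},{"dx":0,"dy":0,"dz":-0.5,"ax":0,"ay":0,"az":44,"claw":5},{"dx":0,"dy":0,"dz":-0.5,"ax":0,"ay":0,"az":48,"claw":5}]'
python3 -c "
from h import *
delta([.542,-.2165,.084],-15.4)
f=grab('wrist','w7')
"
```

```text
clock: 9.25
position: [0.5425, -0.2168, 0.0856]
tool_rot: [3.141, -0.002, 0.146]
force: [1.9, 3.1, 1.2]
grip_width: 0.0132
t 9.25 pos [ 0.5425 -0.2168  0.0856] rpy [ 1.7995e+02 -1.0000e-01  8.3400e+00] d [-0.5 -0.4  1.6] rot [ 0.03 -0.11 23.74] F [1.9 3.1 1.2] M [ 0.74 -0.29  0.06] w 0.0132 q [ 0.5   0.66 -0.32  1.81  0.3   0.71  0.17]
```

View pics/w7.png

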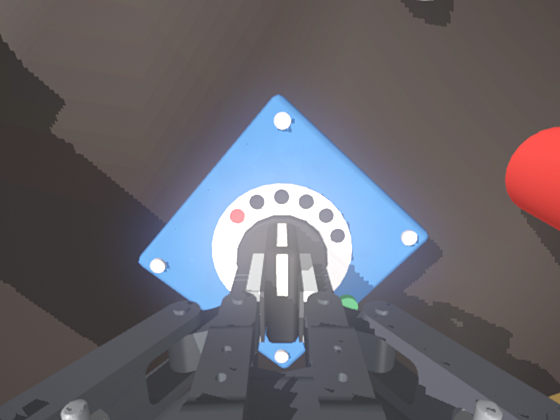

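The pointer (282,235) is at the second black dot (281,197). One more click of 24°.

```bash
python3 -m pendant '[{"dx":0,"dy":0,"dz":0,"ax":0,"ay":0,"az":4,"claw":5},{"dx":0,"dy":0,"dz":0,"ax":0,"ay":0,"az":8,"claw":5},{"dx":0,"dy":0,"dz":0,"ax":0,"ay":0,"az":12,"claw":5},{"dx":0,"dy":0,"dz":0,"ax":0,"ay":0,"az":16,"claw":5},{"dx":0,"dy":0,"dz":0,"ax":0,"ay":0,"az":20,"claw":5},{"dx":0,"dy":0,"dz":0,"ax":0,"ay":0,"az":23,"claw":5},{"dx":0,"dy":0,"dz":0,"ax":0,"ay":0,"az":24,"claw":5},{"dx":0,"dy":0,"dz":0,"ax":0,"ay":0,"az":24,"claw":5},{"dx":0,"dy":0,"dz":0,"ax":0,"ay":0,"az":24,"claw":5}]'
python3 -c "
from h import *
delta([.542,-.2165,.084],-15.4)
f=grab('wrist','w8');f=grab('top','t8')
"
```

```text
clock: 10.05
position: [0.5424, -0.2168, 0.0855]
tool_rot: [3.141, -0.002, -0.266]
force: [1.8, 5.5, 5.1]
grip_width: 0.0132
t 10.05 pos [ 0.5424 -0.2168  0.0855] rpy [ 1.7999e+02 -1.0000e-01 -1.5250e+01] d [-0.5 -0.2  1.5] rot [ 0.01 -0.1   0.15] F [1.8 5.5 5.1] M [ 1.28 -0.24 -0.  ] w 0.0132 q [ 0.42  0.65 -0.21  1.82  0.2   0.69 -0.16]
```

View pics/w8.png

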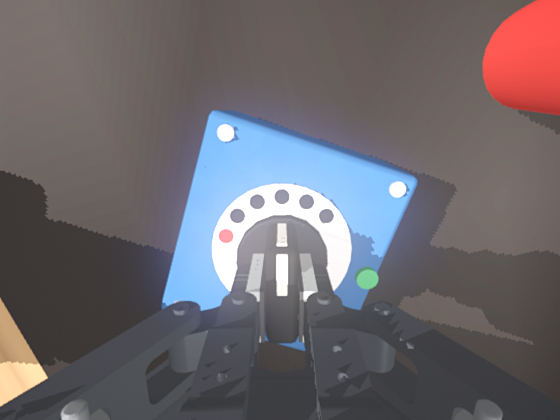

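View pics/t8.png

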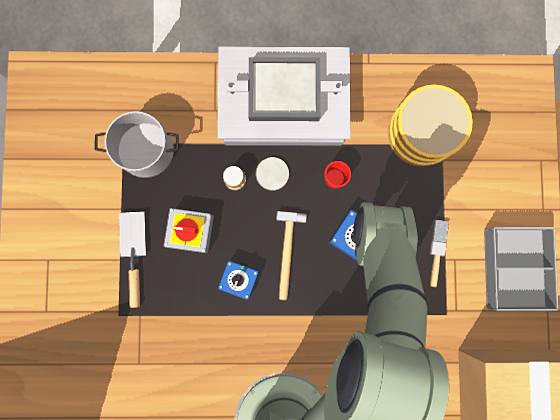

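The pointer is at the third black dot (282,197), with red at (226,236), dot one at (237,216) and dot two at (257,202). In the top view the isolator is on and the bystanders haven't moved. Hold briefly, check, and hand in.

```bash
python3 -m pendant '[{"dx":0,"dy":0,"dz":0,"ax":0,"ay":0,"az":0,"claw":5},{"dx":0,"dy":0,"dz":0,"ax":0,"ay":0,"az":0,"claw":5},{"dx":0,"dy":0,"dz":0,"ax":0,"ay":0,"az":0,"claw":5},{"dx":0,"dy":0,"dz":0,"ax":0,"ay":0,"az":0,"claw":5},{"dx":0,"dy":0,"dz":0,"ax":0,"ay":0,"az":0,"claw":5},{"dx":0,"dy":0,"dz":0,"ax":0,"ay":0,"az":0,"claw":5}]'
python3 -c "
from h import *
delta([.542,-.2165,.084],-15.4)
print(job_done())
"
```

```text
clock: 10.65
position: [0.5424, -0.2168, 0.0855]
tool_rot: [3.142, -0.002, -0.266]
force: [2.1, 5.5, 5.4]
grip_width: 0.0133
t 10.65 pos [ 0.5424 -0.2168  0.0855] rpy [ 1.800e+02 -1.000e-01 -1.525e+01] d [-0.5 -0.2  1.5] rot [ 0.   -0.1   0.15] F [2.1 5.5 5.4] M [ 1.22 -0.31  0.11] w 0.0133 q [ 0.42  0.65 -0.21  1.82  0.2   0.69 -0.16]
the job is handed in; nothing more can be done
None
```

The isolator is on and released, and the knob on the large blue box is held at its third stop. I handed the job in at 10.65 s of the 48 s allowed; no verdict was reported.

- **Isolator:** I turned the red handle a quarter turn clockwise until it pressed against its end stop, then let go. The wrist picture after release showed its pointer on the green mark, and the last top view still shows it on.
- **Knob:** I turned it 72° clockwise. The pointer was on the second black dot on the way and on the third at the end. The gripper still holds the bar, closed to 13.3 mm, with the grip force set to 50 N. Its position had not changed over the last 0.6 s before I handed in.
- **Bystanders:** none appears to have moved in the last top view, judged by eye; the arm hid part of the blue box there, but not the bystanders.
- **Which blue box:** the top camera measured the one I used at about 119 x 110 mm against the stated 122 x 114. The other measured about 90 x 84 mm, so it was the look-alike. While descending I also wrote that "36 mm x 36 mm side details" fitted the large box. I measured no such thing, so ignore that remark.

No check failed.

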